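# Lay out the sample-prep row between the mixer and the heating block

### The job

Set out the sample-prep row on the blue bench mat, in one straight line from the middle of the vortex mixer to the middle of the heating block: the larger carton halfway between the two machines, lying lengthwise along the row, the short amber bottle upright halfway between the mixer and the carton, and the squat white jar upright halfway between the carton and the heating block. Put the smaller carton on top of the larger one, centred and squared up with it. Leave the tall amber bottle and the open beaker where they stand.

Things in the scene. Friction and masses are not known exactly. Their poses are not given: they have to be found in the camera images.
- mat: Thin flat blue bench mat, fixed, 130 (x) by 560 (y) by 2 mm thick. Origin at the centre of its underside, its top is 2 mm above the bench; its y axis runs along its length, which is the line of the row, x across it, z up. It is turned by up to 0.15 rad.
- mixer: Vortex mixer, fixed: round white base 96 mm across with a small black rubber cup on top, 66 mm high in all. It stands on the mat's centre line, 220 mm from the mat's centre, at either end. Origin at the centre of its underside.
- heater: Heating block, fixed: grey case 110 (x, across the row) by 96 (y, along the row) mm, with an aluminium block with rows of round holes on top, 68 mm high in all. It stands on the mat's centre line, 220 mm from the mat's centre, at the other end from the mixer, so their centres are 440 mm apart. Origin at the centre of its underside.
- carton_c (a point): Larger plain cardboard carton, closed, loose, 55 (x) by 90 (y, lengthwise) by 45 mm high, 0.10 to 0.21 kg. This point is its centre, 22.5 mm above its underside; axes are the carton's.
- smallbox_c (a point): Smaller plain cardboard carton, closed, loose, 40 (x) by 60 (y, lengthwise) by 36 mm high, 0.04 to 0.09 kg. This point is its centre, 18 mm above its underside; axes are the carton's.
- bottle_c (a point): Short round amber bottle with a white cap, loose, upright, 44 mm across, 78 mm high, with a narrower neck at the top; 0.08 to 0.16 kg. This point is on its axis half-way up, 39 mm above its underside.
- jar_c (a point): Squat round white plastic jar with a white lid, loose, upright, 56 mm across, 46 mm high, 0.06 to 0.13 kg. This point is on its axis half-way up, 23 mm above its underside.
- tallbottle_c (a point): Tall round amber bottle with a white cap, loose, 60 mm across, 108 mm high: stays where it is. This point is on its axis half-way up, 54 mm above the bench.
- beaker_c (a point): Open white beaker, loose, 68 mm across the rim, 75 mm high: stays where it is. This point is on its axis half-way up, 37.5 mm above the bench.
Not all that is in view belongs to the job. Leave any purple or turquoise look-alike of the part that bears carton_c alone.

How it is judged (in metres and radians):
At the end, for the whole second after the job is handed in: All at rest, upright, on the mat within 15 mm of its centre line: carton 220 mm from the mixer, lengthwise within 0.25 rad; bottle 110 mm from the mixer, jar 110 mm from the heating block (each +-15 mm, inner side); small carton on the large, centred within 10 to 12 mm, square within 0.25 rad (horizontal distance between carton_c and mixer between 0.205 and 0.235 m and x of carton_c in the frame of mat between -0.015 and 0.015 m and z of carton_c in the frame of mat between 0.0185 and 0.0305 m and angle between each of carton_c, bottle_c, jar_c, smallbox_c's own z axis and vertical below 0.12 rad and angle between the y axis of carton_c and the y axis of mat, either way round below 0.25 rad and horizontal distance between bottle_c and mixer between 0.095 and 0.125 m and x of bottle_c in the frame of mat between -0.015 and 0.015 m and z of bottle_c in the frame of mat between 0.035 and 0.047 m and horizontal distance between jar_c and heater between 0.095 and 0.125 m and x of jar_c in the frame of mat between -0.015 and 0.015 m and z of jar_c in the frame of mat between 0.019 and 0.031 m and y of bottle_c in the frame of mat between -0.14 and 0.14 m and y of jar_c in the frame of mat between -0.14 and 0.14 m and x of smallbox_c in the frame of carton_c between -0.01 and 0.01 m and y of smallbox_c in the frame of carton_c between -0.012 and 0.012 m and z of smallbox_c in the frame of carton_c between 0.0355 and 0.0455 m and angle between the y axis of smallbox_c and the y axis of carton_c, either way round below 0.25 rad and linear speed of each of carton, bottle, jar, smallbox below 0.02 m/s); the robot touches nothing.
It fails at once if the tall bottle or the beaker is moved more than 20 mm or tipped over (distance of any of tallbottle_c, beaker_c from where it was at the start of the episode above 0.02 m or angle between any of tallbottle_c, beaker_c's own z axis and vertical above 0.35 rad).
It also fails if it takes over 120 s, if anything falls off the work surface, if the arm or the gripper's body presses on something with over 40 N, if the wrist force passes 120 N, or if a joint passes its speed limit or range.

### The arm

A 6-joint arm with a two-finger parallel gripper is mounted at the origin on the work surface. World frame = base frame: x ahead of the robot, y to its left, z up, the work surface at z = 0. Lengths are in m, angles in degrees, forces in N, time in s.
With the tool pointing down it reaches from about 0.375 to 0.9 m from the base axis. Payload 3.1 kg.
Tool frame: the origin (TCP) lies at the very end of the fingers, on their centre line; the grasp point (between the pads) lies grip_point_offset behind it (grip_point_offset is the distance from the TCP to the grasp point, in m); z points along the fingers, y is the line along which they close (so a half turn about z gives the same grasp; the last joint's range is limited). The gripper opens to 87 mm and grips with 3 to 60 N. Pads are 19 mm wide; open, the fingers measure 117 mm over their backs; the gripper's body (75 mm by 190 mm) begins 51 mm behind the grasp point.
Start: joints at [58.298, 30.224, 82.088, -0, 67.689, -10.227], TCP at [0.229, 0.582, 0.223] pointing down, gripper open.
Joint ranges: [-176.69, 176.69], [-43.24, 126.21], [12.49, 139.97], [-82, 262], [0, 151.66], [-163.58, 163.58]. Speed limits (degrees/s): [159.86, 159.86, 180, 180, 180, 180].

### API

Orientations are given as a 3x3 rotation matrix whose columns are the frame's x, y, z axes.
In Python, from rig import * gives the robot as it stands.
- The arm moves only by the tool move_arm, never from a script. Its argument "increments" is a list of rows, each a list of 3 entries, a list of its own where there are three numbers: the shift along the tool's x, y, z in units of 30 mm (1.0 is 30 mm), then the turn, a rotation vector about the tool's x, y, z in units of 120 degrees (1.0 is 120 degrees), then the closure, from 0 (fully open) to 1 (shut). A call has 1 to 20 rows; each row shifts and turns the commanded pose from where the row before left it, along the tool's axes as they then stand; what a row does not reach is not made up. A row lasts 1/12 s, in which the tool goes at most 41.7 mm and 7.16 degrees, less where a joint would pass 70% of its speed; a pose out of reach is approached as far as the arm can. A call with a number of a shift or a turn outside -1 to 1 is refused whole. A call with a gripper value outside its range is refused whole. The fingers move at their own pace and stop on an object; the grip force is fixed at half the most. Time passes only in rows, so rows that do not move let the fingers close. It gives the time, the measured TCP pose, the force, the opening and the grip force at its end, in the units of the state.
- read_state(): the state, without advancing time (a new reading comes with each control period).
- capture(name): name is "scene" or "top"; returns a dict with "img" (420x560x3 uint8, red, green, blue), "mtx" (3x3 intrinsics, pixels), "distortion" ([k1, k2, p1, p2, k3] as OpenCV has them; the pictures are not rectified), "eye" and "rotation" of the camera in the world. Camera axes: x right, y down, z forward; pixel columns grow to the right and rows downward; lengths in m; the calibration is good to about 2 mm. A picture is of the moment at which its call begins. There is no depth.
- hand_in(): hands the job in; it is judged then, once.
Trained networks look in a picture, given as the dict that the camera call returned (one of the last four; its "shot" number tells which), for a name from the list of things; names that differ only in an ending like _2 or _b are one class to them, and where a whole thing is asked for, a point or a joint stands for the part that bears it (a point fixed in the world has none). Each returns a list of dicts, best first, with "confidence" (0 to 1); they miss things now and then, are a little off and sometimes report something else, mostly with a low value. They report only what shows in the picture. A call takes as long as a camera call. They do not tell look-alikes from the thing itself.
- search_frame(picture, label): "extent" ([left, top, right, bottom] as shares, 0 to 1, of the picture: columns of its width, rows of its height, round what is visible of it).
- pinpoint(picture, label): "xy" ([column, row] as shares, 0 to 1, of the picture: columns of its width, rows of its height: a listed point, or the origin of a listed thing).
The state is a dict: "time_s": time; "joint_positions": joint angles; "qvel": joint speeds; "tau": joint torques, N m; "position": TCP position; "tcp_rot": TCP orientation; "force": force on the tool from outside, world axes, zero at the start; "moment": the same for the moment, N m; "opening": opening from 0.0 (shut) to 1.0 (fully open); "grasp_force": force on a finger pad.
Only numpy, scipy, OpenCV 4.12 (cv2) and the standard library are available. Lean on these libraries where they do the work, as an engineer would, in place of code of your own. Each camera call takes 0.05 s, during which the arm holds its last target. There are 200 camera calls.

## Working session

There is one attempt and no reset: what is moved stays moved. The work goes in short steps, Python scripts to look and compute and a tool call to move; the robot and the scene stay as the last step left them, time stands still between calls to the robot, and variables do not carry over. Pictures are saved under pics/ and viewed, at most 14 in all, crops included, and the job is handed in when it is done.

Besides the shell and the picture viewer there is one more tool, called after "Emit:" by a JSON object that holds its "method" and its "body", one argument or row to a line. move_arm: Moves the arm, as the interface text tells. Its arguments: {"type":"object","properties":{"increments":{"type":"array"}},"required":["increments"]}

```bash
mkdir -p pics; ls; python3 - <<'E'
from rig import *
import cv2
s=read_state()
print({k:s[k] for k in s if k not in('tau','qvel')})
for n in("scene","top"):
    c=capture(n); cv2.imwrite(f"pics/{n}0.png",c["img"][:,:,::-1])
    print(n,c["eye"],c["rotation"],c["mtx"],c["distortion"])
    for l in "mat mixer heater carton_c smallbox_c bottle_c jar_c tallbottle_c beaker_c".split():
        print(l,[( (d["xy"][0]*560).__round__(1),round(d["xy"][1]*420,1),round(d["confidence"],2)) for d in pinpoint(c,l)])
E
```

```text
pics
{'time_s': 0.0, 'joint_positions': array([ 5.82988473e+01,  3.02807994e+01,  8.21578147e+01,  7.16986132e-04,
        6.76882409e+01, -1.02266649e+01]), 'position': array([0.22837039, 0.58098518, 0.22154405]), 'tcp_rot': array([[-9.30578687e-01,  3.66090058e-01, -1.17330041e-03],
       [ 3.66091715e-01,  9.30576881e-01, -1.87761907e-03],
       [ 4.04468558e-04, -2.17680784e-03, -9.99997549e-01]]), 'force': array([ 0.92933821, -0.54410771, -0.0398172 ]), 'moment': array([ 0.02856084, -0.03018312,  0.02614397]), 'grasp_force': 0.0, 'opening': 1.0000138170326793}
scene [ 0.92528677 -0.63311257  0.67008503] [[ 0.83025158  0.33158145 -0.44803578]
 [ 0.55730162 -0.50804467  0.65673854]
 [-0.00985987 -0.79494928 -0.60659577]] [[400.23514794   0.         282.09396556]
 [  0.         400.23514794 212.78869155]
 [  0.           0.           1.        ]] [-0.04553015  0.          0.          0.          0.        ]
mat [(327.6, 250.9, 0.73)]
mixer [(358.2, 203.9, 0.98)]
heater [(284.0, 314.8, 0.56)]
carton_c [(307.5, 165.9, 0.7), (350.2, 166.9, 0.65), (277.2, 151.5, 0.61)]
smallbox_c [(2
[... 158 characters left out ...]
68.7, 0.18)]
top [0.31698953 0.0152426  1.14580684] [[ 0.00294916 -0.98987558  0.14190712]
 [-0.99994194 -0.00144838  0.01067794]
 [-0.0103643  -0.14193037 -0.98982238]] [[515.73132016   0.         283.7762051 ]
 [  0.         515.73132016 216.19212023]
 [  0.           0.           1.        ]] [-0.0823724  0.         0.         0.         0.       ]
mat [(286.6, 164.3, 0.75), (384.4, 246.3, 0.58)]
mixer [(188.6, 168.5, 0.71)]
heater [(380.5, 152.1, 0.77)]
carton_c [(128.0, 211.2, 0.89), (153.5, 261.2, 0.82), (144.7, 318.3, 0.62)]
smallbox_c [(384.2, 245.3, 0.59)]
bottle_c [(446.3, 272.7, 0.61)]
jar_c [(202.7, 250.9, 0.92)]
tallbottle_c [(329.6, 226.1, 0.94)]
beaker_c [(263.4, 231.4, 0.59)]
```

View pics/scene0.png

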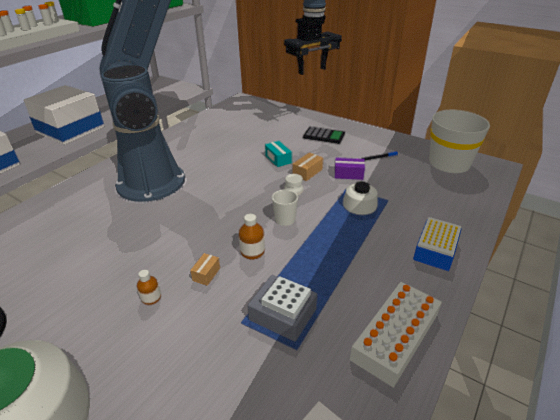

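View pics/top0.png

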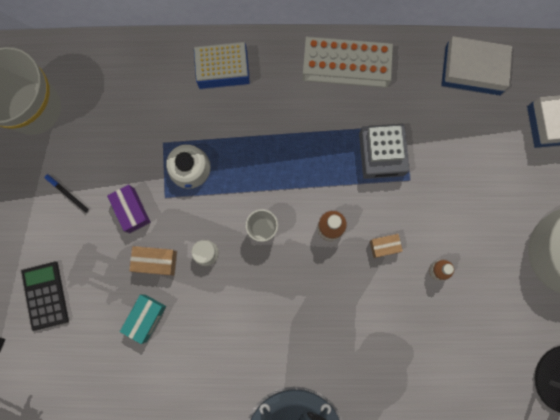

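The orange cardboard carton is at top pixel (152,261). It could be confused with the purple (128,209) and turquoise (142,319) look-alikes. The small orange carton is at (386,246), the jar at (203,252) with the beaker beside it at (263,226), the short bottle at (445,270) and the tall bottle at (333,224). I choose the plain orange-brown carton.

```bash
cat > h.py <<'E'
from rig import *
import cv2, numpy as np
from scipy.optimize import minimize
def cam(c):
    R=np.array(c["rotation"]);e=np.array(c["eye"]);return R,e,np.array(c["mtx"]),np.array(c["distortion"])
def ray(c,uv):
    R,e,K,D=cam(c); p=cv2.undistortPoints(np.array(uv,float).reshape(-1,1,2),K,D).reshape(-1,2)
    d=np.c_[p,np.ones(len(p))]@R.T; return e,d
def plane(c,uv,z):
    e,d=ray(c,uv); return e+d*((z-e[2])/d[:,2])[:,None]
def proj(c,P):
    R,e,K,D=cam(c); return cv2.projectPoints(np.array(P,float),cv2.Rodrigues(R.T)[0],-R.T@e,K,D)[0].reshape(-1,2)
def tri(cs,uvs):
    A=0;b=0
    for c,uv in zip(cs,uvs):
        e,d=ray(c,uv);d=d[0]/np.linalg.norm(d[0]);M=np.eye(3)-np.outer(d,d);A=A+M;b=b+M@e
    return np.linalg.solve(A,b)
def orange(c):
    h=cv2.cvtColor(c["img"],cv2.COLOR_RGB2HSV); m=cv2.inRange(h,(5,90,70),(22,255,255))
    return cv2.morphologyEx(m,cv2.MORPH_CLOSE,np.ones((7,7)))
def near(m,uv):
    n,l,st,ce=cv2.connectedComponentsWithStats(m)
    ok=[i for i in range(1,n) if st[i,4]>60]
    i=min(ok,key=lambda i:np.hypot(*(ce[i]-uv))); return (l==i).astype(np.uint8)
def boxfit(cs,masks,size,x0,zc):
    sx,sy,sz=np.array(size)/2
    C=np.array([[a*sx,b*sy,g*sz] for a in(-1,1) for b in(-1,1) for g in(-1,1)])
    def f(p):
        co,si=np.cos(p[2]),np.sin(p[2]); P=C@np.array([[co,-si,0],[si,co,0],[0,0,1]]).T+[p[0],p[1],zc]
        t=0
        for c,m in zip(cs,masks):
            im=np.zeros(m.shape,np.uint8);hl=cv2.convexHull((proj(c,P)*16).round().astype(np.int32))
            cv2.fillConvexPoly(im,hl,1,cv2.LINE_8,4); t+=1-(im&m).sum()/(im|m).sum()
        return t
    best=min((minimize(f,[*x0,a],method='Nelder-Mead',options=dict(initial_simplex=np.array([[*x0,a],[x0[0]+.01,x0[1],a],[x0[0],x0[1]+.01,a],[*x0,a+.3]]),xatol=1e-4,fatol=1e-4)) for a in np.arange(0,3.1,.4)),key=lambda r:r.fun)
    return best.x,best.fun
def pp(c,l,i=0):
    r=pinpoint(c,l); return np.array(r[i]["xy"])*[560,420]
E
python3 - <<'E'
from h import *
s=capture("scene");t=capture("top");cs=[s,t]
P={}
for l,a,b in [("mixer",(358.2,203.9),(188.6,168.5)),("heater",(284,314.8),(380.5,152.1)),("carton_c",(307.5,165.9),(153.5,261.2)),("smallbox_c",(205,270.5),(384.2,245.3)),("bottle_c",(149.5,288.8),(446.3,272.7)),("jar_c",(295.6,186.4),(202.7,250.9)),("tallbottle_c",(252.6,233),(329.6,226.1)),("beaker_c",(286.5,208.1),(263.4,231.4))]:
    z=dict(mixer=0.002,heater=0.002,carton_c=.0225,smallbox_c=.018,bottle_c=.039,jar_c=.023,tallbottle_c=.054,beaker_c=.0375)[l]
    print(l,tri(cs,[a,b]).round(4),plane(s,a,z)[0,:2].round(4),plane(t,b,z)[0,:2].round(4)); P[l]=tri(cs,[a,b])
for l,a,b,sz in [("carton_c",(307.5,165.9),(153.5,261.2),(.055,.09,.045)),("smallbox_c",(205,270.5),(384.2,245.3),(.04,.06,.036))]:
    ms=[near(orange(c),u) for c,u in zip(cs,(a,b))]
    print(l,[m.sum() for m in ms],boxfit(cs,ms,sz,P[l][:2],sz[2]/2))
h=cv2.cvtColor(t["img"],cv2.COLOR_RGB2HSV);m=cv2.inRange(h,(105,110,40),(125,255,200));m[:120]=0;m[205:]=0;m[:,:155]=0;m[:,420:]=0
pts=np.argwhere(m)[:,::-1]; w=plane(t,pts,.002)[:,:2]*1000
r=cv2.minAreaRect(w.astype(np.float32));print("mat",r)
cr=t["img"][185:345,95:235];cv2.imwrite("pics/crop.png",cv2.resize(cr[:,:,::-1],None,fx=4,fy=3.7))
E
```

```text
mixer [0.5896 0.2446 0.0013] [0.5891 0.2424] [0.5907 0.2452]
heater [ 6.289e-01 -1.942e-01  2.000e-04] [ 0.6289 -0.1963] [ 0.6293 -0.1932]
carton_c [0.3783 0.3129 0.0229] [0.3783 0.3139] [0.378  0.3126]
smallbox_c [ 0.4136 -0.196   0.011 ] [ 0.4174 -0.2021] [ 0.4145 -0.1932]
bottle_c [ 0.3582 -0.32    0.0288] [ 0.3725 -0.3209] [ 0.3536 -0.3222]
jar_c [0.4019 0.2062 0.0135] [0.4096 0.1943] [0.401  0.2045]
tallbottle_c [ 0.4535 -0.07    0.0525] [ 0.4556 -0.0705] [ 0.4523 -0.0708]
beaker_c [0.4483 0.0755 0.0327] [0.4564 0.0751] [0.4426 0.0712]
carton_c [np.uint64(560), np.uint64(1072)] (array([0.37840768, 0.31228019, 3.04046315]), np.float64(0.2922304559133204))
smallbox_c [np.uint64(635), np.uint64(492)] (array([ 0.41459361, -0.1970935 ,  0.28874813]), np.float64(0.28740959202303207))
mat ((604.9127807617188, 77.26777648925781), (123.21434020996094, 444.8796691894531), 3.986558198928833)
```

View pics/crop.png

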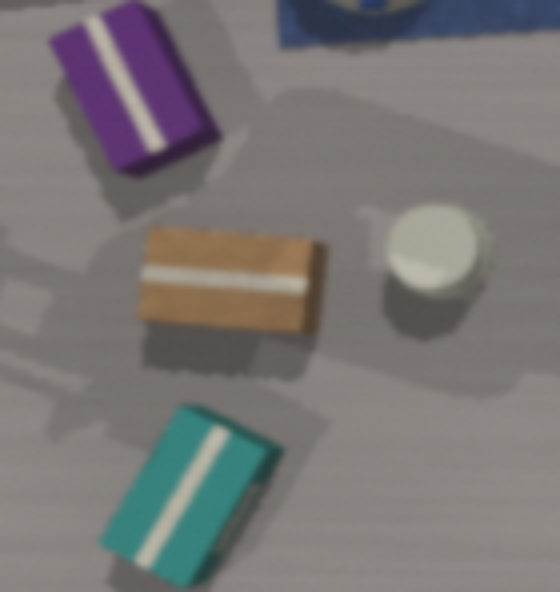

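The crop confirms the plain orange carton at (152,261), with the purple and turquoise ones clear of it and the jar lid at (203,252). I'll refine the cylinder positions from their tops and check the fits with an overlay.

```bash
cat >> h.py <<'E'
def go(target,ang,cur=None,curang=None):
    """rows (30mm units, tool frame at target angle) and turn needed; tool y axis at angle ang (deg)"""
    s=read_state();R=np.array(s["tcp_rot"]);p=np.array(s["position"]) if cur is None else np.array(cur)
    a=np.degrees(np.arctan2(R[1,1],R[0,1])) if curang is None else curang
    d=np.array(target)-p; b=np.radians(ang); y=np.array([np.cos(b),np.sin(b),0]); x=np.cross(y,[0,0,-1])
    u=np.array([d@x,d@y,-d[2]])/.03
    print("pos",p.round(4),"ang",round(a,2),"turn units",round((a-ang)/120,4),"shift units",u.round(3),"open",round(s["opening"],3),"gf",round(s["grasp_force"],1),"t",round(s["time_s"],2))
E
python3 - <<'E'
from h import *
import rig
print([ (n,getattr(rig,n)) for n in dir(rig) if 'grip' in n.lower() or 'off' in n.lower()])
s=capture("scene");t=capture("top")
def cyl(x,y,r,z0,z1):
    a=np.linspace(0,6.28,24); return [np.c_[x+r*np.cos(a),y+r*np.sin(a),0*a+z] for z in(z0,z1)]
ht=cv2.cvtColor(t["img"],cv2.COLOR_RGB2HSV)
# jar lid & bottle cap blobs in top: bright low-sat
for n,(u,v),z,k in(("jar",(203,252),.046,16),("bottle",(447,269),.078,8),("tall",(334,221),.108,10)):
    w=ht[v-k:v+k,u-k:u+k]; m=((w[:,:,2]>150)&(w[:,:,1]<70)).astype(np.uint8); c=np.argwhere(near(m,(k,k))); q=(c.min(0)+c.max(0))/2
    uv=(u-k+q[1],v-k+q[0]); print(n,uv,len(c),plane(t,uv,z)[0].round(4))
hs=[s,t]
def bx(x,y,a,sz):
    C=np.array([[i*sz[0]/2,j*sz[1]/2] for i,j in((-1,-1),(1,-1),(1,1),(-1,1))])@np.array([[np.cos(a),-np.sin(a)],[np.sin(a),np.cos(a)]]).T+[x,y]
    return [np.c_[C,np.full(4,z)] for z in(0,sz[2])]
L=bx(.3784,.3123,-.101,(.055,.09,.045))+bx(.4146,-.1971,.2887,(.04,.06,.036))+cyl(.401,.206,.028,0,.046)+cyl(.358,-.320,.022,0,.055)+cyl(.5896,.2446,.048,.002,.002)+cyl(.5896,.2446,.0,.066,.066)+bx(.6289,-.1942,.089,(.11,.096,.002))+bx(.6093,.0252,.089,(.13,.56,.002))
o=[]
for c in hs:
    im=cv2.resize(c["img"][:,:,::-1],None,fx=3,fy=3)
    for p in L: cv2.polylines(im,[(proj(c,p)*3+1).round().astype(np.int32)],True,(0,255,0),1)
    o.append(im)
a=o[1][330:900,280:1400]; b=o[0][380:1020,360:1240]
cv2.imwrite("pics/ov.png",np.vstack([cv2.resize(a,(590,300)),cv2.resize(b,(590,300))]) if 0 else cv2.resize(a,(800,407)))
cv2.imwrite("pics/ov2.png",cv2.resize(b,(800,582)))
E
```

```text
[('grip_point_offset', 0.0187)]
jar (np.float64(202.0), np.float64(251.5)) 394 [0.398  0.2021 0.046 ]
bottle (np.float64(448.5), np.float64(268.5)) 73 [ 0.361  -0.3153  0.078 ]
tall (np.float64(334.0), np.float64(221.0)) 135 [ 0.4561 -0.0755  0.108 ]
```

View pics/ov.png

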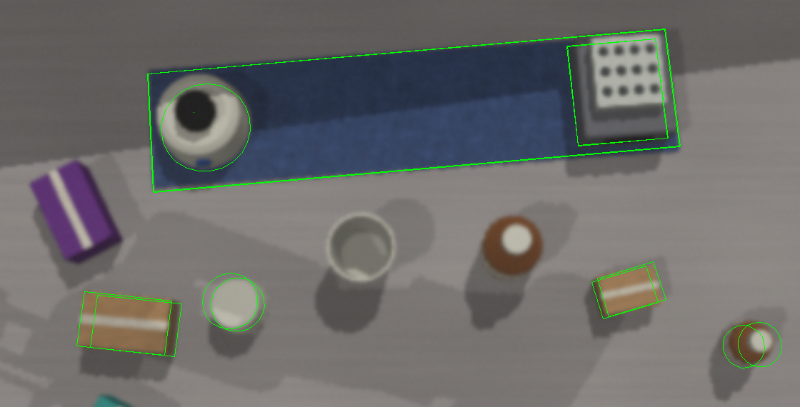

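View pics/ov2.png

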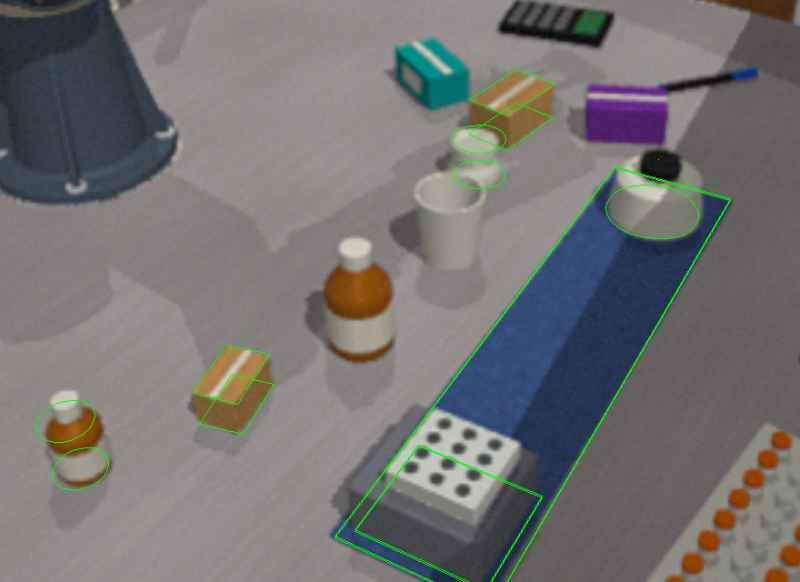

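The overlay matches the mat and both machines. The bottle axis is at about (0.362,-0.3175) and the jar at about (0.400,0.204). First I turn for the large carton.

Emit:
{"method": "move_arm", "body": {
  "increments": [
    [[0,0,0],[0,0,0.0563],0],
    [[0,0,0],[0,0,0.0563],0],
    [[0,0,0],[0,0,0.0563],0],
    [[0,0,0],[0,0,0.0563],0],
    [[0,0,0],[0,0,0.0563],0],
    [[0,0,0],[0,0,0.0563],0],
    [[0,0,0],[0,0,0.0563],0],
    [[0,0,0],[0,0,0.0563],0],
    [[0,0,0],[0,0,0.0563],0],
    [[0,0,0],[0,0,0.0563],0],
    [[0,0,0],[0,0,0.0563],0],
    [[0,0,0],[0,0,0],0],
    [[0,0,0],[0,0,0],0]
  ]
}}

```text
time_s: 2.28
position: [0.2287, 0.5816, 0.2225]
tcp_rot: [[0.098, 0.995, -0.0], [0.995, -0.098, -0.0], [-0.0, -0.0, -1.0]]
force: [-0.1, 0.6, 0.7]
opening: 0.998
grasp_force: 0.0
```

```bash
python3 -c "
from h import *
go((.3784,.3123,.10),-5.8)"
```

```text
pos [0.2287 0.5816 0.2225] ang -5.61 turn units 0.0015 shift units [-8.427  5.87   4.084] open 0.998 gf 0.0 t 2.28
```

Emit:
{"method": "move_arm", "body": {
  "increments": [
    [[-0.84,0.59,0.4],[0,0,0],0],
    [[-0.84,0.59,0.4],[0,0,0],0],
    [[-0.84,0.59,0.4],[0,0,0],0],
    [[-0.84,0.59,0.4],[0,0,0],0],
    [[-0.84,0.59,0.4],[0,0,0],0],
    [[-0.84,0.59,0.4],[0,0,0],0],
    [[-0.84,0.59,0.4],[0,0,0],0],
    [[-0.84,0.59,0.4],[0,0,0],0],
    [[-0.84,0.59,0.4],[0,0,0],0],
    [[-0.84,0.59,0.4],[0,0,0],0],
    [[0,0,0],[0,0,0],0],
    [[0,0,0],[0,0,0],0]
  ]
}}

```text
time_s: 3.28
position: [0.3801, 0.3118, 0.1021]
tcp_rot: [[0.103, 0.995, -0.001], [0.995, -0.103, -0.0], [-0.001, -0.001, -1.0]]
force: [-0.9, 0.6, 0.2]
opening: 1.001
grasp_force: 0.0
```

```bash
python3 -c "
from h import *
go((.3784,.3123,.012),-5.8)"
```

```text
pos [0.3801 0.3118 0.1021] ang -5.88 turn units -0.0007 shift units [ 0.012 -0.059  3.002] open 1.001 gf 0.0 t 3.28
```

Emit:
{"method": "move_arm", "body": {
  "increments": [
    [[0,-0.05,0.6],[0,0,0],0],
    [[0,0,0.6],[0,0,0],0],
    [[0,0,0.6],[0,0,0],0],
    [[0,0,0.6],[0,0,0],0],
    [[0,0,0.4],[0,0,0],0],
    [[0,0,0.2],[0,0,0],0],
    [[0,0,0],[0,0,0],0.3],
    [[0,0,0],[0,0,0],1],
    [[0,0,0],[0,0,0],1],
    [[0,0,0],[0,0,0],1],
    [[0,0,0],[0,0,0],1],
    [[0,0,0],[0,0,0],1],
    [[0,0,-0.3],[0,0,0],1],
    [[0,0,-0.6],[0,0,0],1],
    [[0,0,-0.9],[0,0,0],1],
    [[0,0,-0.9],[0,0,0],1],
    [[0,0,-0.9],[0,0,0],1],
    [[0,0,-0.9],[0,0,0],1],
    [[0,0,0],[0,0,0],1],
    [[0,0,0],[0,0,0],1]
  ]
}}

```text
time_s: 4.95
position: [0.3786, 0.3135, 0.1493]
tcp_rot: [[0.101, 0.995, 0.004], [0.995, -0.101, 0.002], [0.002, 0.003, -1.0]]
force: [-0.0, -0.0, -2.3]
opening: 0.625
grasp_force: 29.9
```

```bash
python3 -c "
from h import *
go((.6093,.0252,.147),5.1)
c=capture('scene');cv2.imwrite('pics/g1.png',c['img'][60:340,120:500,::-1])"
```

```text
pos [0.3786 0.3135 0.1493] ang -5.79 turn units -0.0908 shift units [-10.256   6.804   0.077] open 0.625 gf 29.9 t 4.95
```

View pics/g1.png

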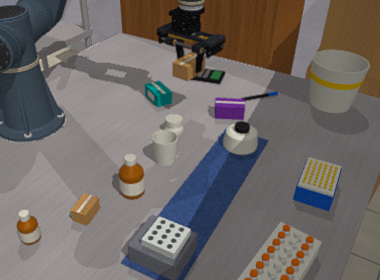

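The carton is held level at about (185,68) in the crop, and the neighbours are undisturbed. Next I carry it over the middle of the mat.

Emit:
{"method": "move_arm", "body": {
  "increments": [
    [[0,0,0],[0,0,-0.03],1],
    [[0,0,0],[0,0,-0.03],1],
    [[0,0,0],[0,0,-0.03],1],
    [[-0.43,0.28,0],[0,0,0],1],
    [[-0.85,0.57,0],[0,0,0],1],
    [[-0.85,0.57,0],[0,0,0],1],
    [[-0.85,0.57,0],[0,0,0],1],
    [[-0.85,0.57,0],[0,0,0],1],
    [[-0.85,0.57,0],[0,0,0],1],
    [[-0.85,0.57,0],[0,0,0],1],
    [[-0.85,0.57,0],[0,0,0],1],
    [[-0.85,0.57,0],[0,0,0],1],
    [[-0.85,0.57,0],[0,0,0],1],
    [[-0.85,0.57,0],[0,0,0],1],
    [[-0.85,0.57,0],[0,0,0],1],
    [[-0.43,0.28,0],[0,0,0],1],
    [[0,0,0],[0,0,0],1],
    [[0,0,0],[0,0,0],1]
  ]
}}

```text
time_s: 6.5
position: [0.6074, 0.0258, 0.1457]
tcp_rot: [[-0.086, 0.996, -0.004], [0.996, 0.086, 0.001], [0.002, -0.004, -1.0]]
force: [-1.0, 0.7, -1.4]
opening: 0.628
grasp_force: 29.9
```

```bash
python3 -c "
from h import *
go((.6093,.0252,.015),5.1)
c=capture('top');cv2.imwrite('pics/g2.png',c['img'][100:300,100:460,::-1])"
```

```text
pos [0.6074 0.0258 0.1457] ang 4.91 turn units -0.0016 shift units [-0.025  0.061  4.358] open 0.628 gf 29.9 t 6.5
```

View pics/g2.png

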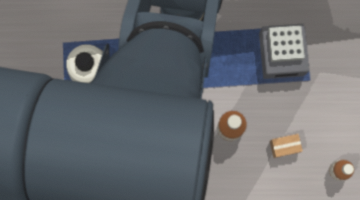

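The arm hides the carton in this view. The fixed machines and the tall bottle are clear, so I lower it and release.

Emit:
{"method": "move_arm", "body": {
  "increments": [
    [[-0.02,0.06,0.4],[0,0,0],1],
    [[0,0,0.7],[0,0,0],1],
    [[0,0,0.7],[0,0,0],1],
    [[0,0,0.7],[0,0,0],1],
    [[0,0,0.7],[0,0,0],1],
    [[0,0,0.5],[0,0,0],1],
    [[0,0,0.3],[0,0,0],1],
    [[0,0,0.2],[0,0,0],1],
    [[0,0,0.1],[0,0,0],1],
    [[0,0,0.04],[0,0,0],1],
    [[0,0,0],[0,0,0],1],
    [[0,0,0],[0,0,0],1]
  ]
}}

```text
time_s: 7.55
position: [0.6113, 0.0255, 0.0182]
tcp_rot: [[-0.087, 0.996, 0.002], [0.996, 0.087, -0.0], [-0.0, 0.002, -1.0]]
force: [0.3, -0.0, -1.5]
opening: 0.629
grasp_force: 29.9
```

Emit:
{"method": "move_arm", "body": {
  "increments": [
    [[0,0,0],[0,0,0],0.2],
    [[0,0,0],[0,0,0],0],
    [[0,0,0],[0,0,0],0],
    [[0,0,0],[0,0,0],0],
    [[0,0,0],[0,0,0],0],
    [[0,0,-0.5],[0,0,0],0],
    [[0,0,-0.9],[0,0,0],0],
    [[0,0,-0.9],[0,0,0],0],
    [[0,0,-0.9],[0,0,0],0],
    [[0,0,-0.9],[0,0,0],0],
    [[0,0,-0.9],[0,0,0],0],
    [[0,0,-0.9],[0,0,0],0],
    [[0,0,0],[0,0,0],0],
    [[0,0,0],[0,0,0],0]
  ]
}}

```text
time_s: 8.72
position: [0.6118, 0.0254, 0.1965]
tcp_rot: [[-0.087, 0.996, 0.005], [0.996, 0.087, -0.001], [-0.001, 0.004, -1.0]]
force: [-1.1, 0.3, -0.1]
opening: 0.996
grasp_force: 0.0
```

```bash
python3 -c "
from h import *
go((.4,.204,.19),0)"
```

```text
pos [0.6118 0.0254 0.1965] ang 5.01 turn units 0.0418 shift units [ 5.954 -7.059  0.215] open 0.996 gf 0.0 t 8.72
```

Emit:
{"method": "move_arm", "body": {
  "increments": [
    [[0.65,-0.65,0],[0,0,0],0],
    [[0.65,-0.65,0],[0,0,0],0],
    [[0.65,-0.65,0],[0,0,0],0],
    [[0.65,-0.65,0],[0,0,0],0],
    [[0.65,-0.65,0],[0,0,0],0],
    [[0.65,-0.65,0],[0,0,0],0],
    [[0.65,-0.65,0],[0,0,0],0],
    [[0.65,-0.65,0],[0,0,0],0],
    [[0.65,-0.65,0.4],[0,0,0],0],
    [[0.65,-0.65,0.8],[0,0,0],0],
    [[0,0,0.8],[0,0,0],0],
    [[0,0,0.8],[0,0,0],0],
    [[0,0,0],[0,0,0],0],
    [[0,0,0],[0,0,0],0]
  ]
}}

```text
time_s: 9.88
position: [0.3976, 0.2024, 0.1089]
tcp_rot: [[-0.087, 0.996, -0.005], [0.996, 0.087, -0.001], [-0.001, -0.005, -1.0]]
force: [0.7, -0.6, 0.8]
opening: 1.004
grasp_force: 0.0
```

```bash
python3 -c "
from h import *
go((.4,.204,.012),5)"
```

```text
pos [0.3976 0.2024 0.1089] ang 5.02 turn units 0.0001 shift units [0.047 0.083 3.229] open 1.004 gf 0.0 t 9.88
```

Emit:
{"method": "move_arm", "body": {
  "increments": [
    [[0.05,0.08,0.6],[0,0,0],0],
    [[0,0,0.7],[0,0,0],0],
    [[0,0,0.7],[0,0,0],0],
    [[0,0,0.6],[0,0,0],0],
    [[0,0,0.4],[0,0,0],0],
    [[0,0,0.2],[0,0,0],0],
    [[0,0,0],[0,0,0],0.3],
    [[0,0,0],[0,0,0],1],
    [[0,0,0],[0,0,0],1],
    [[0,0,0],[0,0,0],1],
    [[0,0,0],[0,0,0],1],
    [[0,0,0],[0,0,0],1],
    [[0,0,-0.3],[0,0,0],1],
    [[0,0,-0.6],[0,0,0],1],
    [[0,0,-0.9],[0,0,0],1],
    [[0,0,-0.9],[0,0,0],1],
    [[0,0,-0.9],[0,0,0],1],
    [[0,0,-0.9],[0,0,0],1],
    [[0,0,-0.9],[0,0,0],1],
    [[0,0,0],[0,0,0],1]
  ]
}}

```text
time_s: 11.55
position: [0.4046, 0.2053, 0.1813]
tcp_rot: [[-0.088, 0.996, 0.011], [0.996, 0.088, 0.002], [0.002, 0.011, -1.0]]
force: [0.1, 0.2, -2.1]
opening: 0.597
grasp_force: 29.5
```

```bash
python3 -c "
from h import *
go((.6191,-.0846,.177),5.1)
c=capture('scene');cv2.imwrite('pics/g3.png',c['img'][60:340,120:500,::-1])"
```

```text
pos [0.4046 0.2053 0.1813] ang 5.03 turn units -0.0006 shift units [-10.261   6.264   0.143] open 0.597 gf 29.5 t 11.55
```

View pics/g3.png

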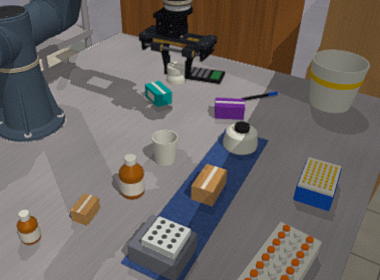

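The carton lies along the mat and the jar is lifted at about (176,70). The opening is slightly narrow, so I check where the jar sits in the grip.

```bash
python3 -c "
from h import *
s=capture('scene');t=capture('top')
for l in('jar_c','carton_c','beaker_c'):
  for c in(s,t):
    print(l,c is s,[((np.array(d['xy'])*[560,420]).round(1),round(d['confidence'],2)) for d in pinpoint(c,l)])
for d in pinpoint(s,'jar_c')[:2]: print(plane(s,np.array(d['xy'])*[560,420],.19))
print('proj grasp',proj(s,[[.4046,.2053,.19]]))
cv2.imwrite('pics/g4.png',cv2.resize(s['img'][85:165,250:350,::-1],None,fx=6,fy=6))"
```

```text
jar_c True [(array([295.8, 136. ]), 0.65)]
jar_c False [(array([188., 243.]), 0.56)]
carton_c True [(array([329.3, 250. ]), 0.98), (array([277.1, 152.9]), 0.96), (array([350.7, 164.6]), 0.81)]
carton_c False [(array([282.5, 154.6]), 0.98), (array([127.7, 209.7]), 0.56)]
beaker_c True [(array([284.2, 206.7]), 0.79)]
beaker_c False []
[[0.41437678 0.18456525 0.19      ]]
proj grasp [[296.8377855 132.1766303]]
```

View pics/g4.png

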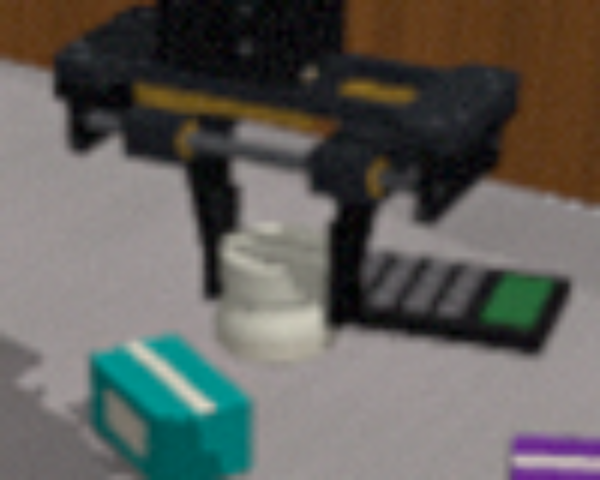

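The jar sits centred, gripped on its slightly narrower lid. I carry it to its place.

Emit:
{"method": "move_arm", "body": {
  "increments": [
    [[-0.42,0.26,0],[0,0,0],1],
    [[-0.82,0.5,0],[0,0,0],1],
    [[-0.82,0.5,0],[0,0,0],1],
    [[-0.82,0.5,0],[0,0,0],1],
    [[-0.82,0.5,0],[0,0,0],1],
    [[-0.82,0.5,0],[0,0,0],1],
    [[-0.82,0.5,0],[0,0,0],1],
    [[-0.82,0.5,0],[0,0,0],1],
    [[-0.82,0.5,0],[0,0,0],1],
    [[-0.82,0.5,0],[0,0,0],1],
    [[-0.82,0.5,0],[0,0,0],1],
    [[-0.82,0.5,0],[0,0,0],1],
    [[-0.82,0.5,0],[0,0,0],1],
    [[0,0,0],[0,0,0],1],
    [[0,0,0],[0,0,0],1]
  ]
}}

```text
time_s: 13.3
position: [0.616, -0.0873, 0.1753]
tcp_rot: [[-0.085, 0.996, -0.001], [0.996, 0.085, 0.0], [0.001, -0.001, -1.0]]
force: [-0.5, 0.2, -1.1]
opening: 0.597
grasp_force: 29.5
```

```bash
python3 -c "
from h import *
print(plane(type('x',(dict,),{})(capture('top')),(188,243),.191))
go((.6191,-.0846,.015),5.1)
s=capture('scene')
for d in pinpoint(s,'jar_c'): print(d['confidence'],np.array(d['xy'])*[560,420],plane(s,np.array(d['xy'])*[560,420],read_state()['position'][2]+.01))"
```

```text
[[0.40308361 0.20410966 0.191     ]]
pos [ 0.6148 -0.0859  0.1752] ang 4.95 turn units -0.0013 shift units [0.03  0.146 5.339] open 0.595 gf 29.5 t 13.35
0.8 [306.208 220.71 ] [[ 0.62081793 -0.10399125  0.18556284]]
```

Emit:
{"method": "move_arm", "body": {
  "increments": [
    [[0.03,0.13,0.4],[0,0,0],1],
    [[0,0,0.8],[0,0,0],1],
    [[0,0,0.8],[0,0,0],1],
    [[0,0,0.8],[0,0,0],1],
    [[0,0,0.8],[0,0,0],1],
    [[0,0,0.7],[0,0,0],1],
    [[0,0,0.5],[0,0,0],1],
    [[0,0,0.3],[0,0,0],1],
    [[0,0,0.15],[0,0,0],1],
    [[0,0,0.06],[0,0,0],1],
    [[0,0,0],[0,0,0],1],
    [[0,0,0],[0,0,0],1],
    [[0,0,0],[0,0,0],1]
  ]
}}

```text
time_s: 14.53
position: [0.6202, -0.0846, 0.0178]
tcp_rot: [[-0.088, 0.996, 0.002], [0.996, 0.088, -0.001], [-0.001, 0.002, -1.0]]
force: [-0.5, 0.6, -1.1]
opening: 0.597
grasp_force: 29.5
```

Emit:
{"method": "move_arm", "body": {
  "increments": [
    [[0,0,0],[0,0,0],0.2],
    [[0,0,0],[0,0,0],0],
    [[0,0,0],[0,0,0],0],
    [[0,0,0],[0,0,0],0],
    [[0,0,0],[0,0,0],0],
    [[0,0,-0.5],[0,0,0],0],
    [[0,0,-0.9],[0,0,0],0],
    [[0,0,-0.9],[0,0,0],0],
    [[0,0,-0.9],[0,0,0],0],
    [[0,0,-0.9],[0,0,0],0],
    [[0,0,-0.9],[0,0,0],0],
    [[0,0,-0.9],[0,0,0],0],
    [[0,0,0],[0,0,0],0],
    [[0,0,0],[0,0,0],0]
  ]
}}

```text
time_s: 15.7
position: [0.6205, -0.0849, 0.1962]
tcp_rot: [[-0.087, 0.996, 0.004], [0.996, 0.087, -0.001], [-0.002, 0.004, -1.0]]
force: [-0.2, -0.4, -0.4]
opening: 1.003
grasp_force: 0.0
```

```bash
python3 -c "
from h import *
go((.362,-.3175,.19),5.1)
go((.362,-.3175,.19),-35)"
```

```text
pos [ 0.6205 -0.0849  0.1962] ang 5.01 turn units -0.0008 shift units [-6.957 -9.272  0.206] open 1.003 gf 0.0 t 15.7
pos [ 0.6205 -0.0849  0.1962] ang 5.01 turn units 0.3334 shift units [-11.294  -2.612   0.206] open 1.003 gf 0.0 t 15.7
```

Emit:
{"method": "move_arm", "body": {
  "increments": [
    [[-0.58,-0.77,0],[0,0,0],0],
    [[-0.58,-0.77,0],[0,0,0],0],
    [[-0.58,-0.77,0],[0,0,0],0],
    [[-0.58,-0.77,0],[0,0,0],0],
    [[-0.58,-0.77,0],[0,0,0],0],
    [[-0.58,-0.77,0],[0,0,0],0],
    [[-0.58,-0.77,0],[0,0,0],0],
    [[-0.58,-0.77,0],[0,0,0],0],
    [[-0.58,-0.77,0],[0,0,0],0],
    [[-0.58,-0.77,0],[0,0,0],0],
    [[-0.58,-0.77,0],[0,0,0],0],
    [[-0.58,-0.77,0],[0,0,0],0],
    [[0,0,0.8],[0,0,0],0],
    [[0,0,0.8],[0,0,0],0],
    [[0,0,0.8],[0,0,0],0],
    [[0,0,0],[0,0,0],0],
    [[0,0,0],[0,0,0],0]
  ]
}}

```text
time_s: 17.12
position: [0.3603, -0.3153, 0.1204]
tcp_rot: [[-0.087, 0.996, -0.003], [0.996, 0.087, 0.005], [0.005, -0.003, -1.0]]
force: [0.2, -0.4, 0.7]
opening: 0.997
grasp_force: 0.0
```

```bash
python3 -c "
from h import *
go((.362,-.3175,.0165),5.1)"
```

```text
pos [ 0.3603 -0.3153  0.1204] ang 5.0 turn units -0.0009 shift units [-0.08   0.051  3.462] open 0.997 gf 0.0 t 17.12
```

Emit:
{"method": "move_arm", "body": {
  "increments": [
    [[-0.08,0.05,0.6],[0,0,0],0],
    [[0,0,0.7],[0,0,0],0],
    [[0,0,0.7],[0,0,0],0],
    [[0,0,0.7],[0,0,0],0],
    [[0,0,0.5],[0,0,0],0],
    [[0,0,0.24],[0,0,0],0],
    [[0,0,0],[0,0,0],0.3],
    [[0,0,0],[0,0,0],1],
    [[0,0,0],[0,0,0],1],
    [[0,0,0],[0,0,0],1],
    [[0,0,0],[0,0,0],1],
    [[0,0,0],[0,0,0],1],
    [[0,0,0],[0,0,0],1],
    [[0,0,-0.3],[0,0,0],1],
    [[0,0,-0.7],[0,0,0],1],
    [[0,0,-0.9],[0,0,0],1],
    [[0,0,-0.9],[0,0,0],1],
    [[0,0,-0.9],[0,0,0],1],
    [[0,0,-0.9],[0,0,0],1],
    [[0,0,-0.9],[0,0,0],1]
  ]
}}

```text
time_s: 18.78
position: [0.3628, -0.3184, 0.1857]
tcp_rot: [[-0.087, 0.996, -0.0], [0.996, 0.087, 0.0], [0.0, -0.0, -1.0]]
force: [0.2, -0.5, -0.9]
opening: 0.5
grasp_force: 30.0
```

```bash
python3 -c "
from h import *
go((.5994,.135,.182),5.1)
c=capture('scene');cv2.imwrite('pics/g5.png',c['img'][100:380,20:440,::-1])
t=capture('top');cv2.imwrite('pics/g5t.png',t['img'][120:320,120:520,::-1])
print(plane(t,pp(t,'bottle_c'),read_state()['position'][2]+.0225), [d['confidence'] for d in pinpoint(t,'bottle_c')])"
```

```text
pos [ 0.3628 -0.3184  0.1857] ang 5.01 turn units -0.0008 shift units [14.353  9.199  0.123] open 0.5 gf 30.0 t 18.78
[[0.5415825  0.20386758 0.2088017 ]] [0.67, 0.5]
```

View pics/g5.png

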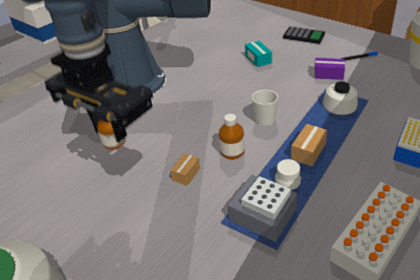

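The bottle is held (opening 0.50, about 44 mm), and the carton and jar are on the mat. Carrying the bottle now.

Emit:
{"method": "move_arm", "body": {
  "increments": [
    [[0.4,0.26,0],[0,0,0],1],
    [[0.8,0.51,0],[0,0,0],1],
    [[0.8,0.51,0],[0,0,0],1],
    [[0.8,0.51,0],[0,0,0],1],
    [[0.8,0.51,0],[0,0,0],1],
    [[0.8,0.51,0],[0,0,0],1],
    [[0.8,0.51,0],[0,0,0],1],
    [[0.8,0.51,0],[0,0,0],1],
    [[0.8,0.51,0],[0,0,0],1],
    [[0.8,0.51,0],[0,0,0],1],
    [[0.8,0.51,0],[0,0,0],1],
    [[0.8,0.51,0],[0,0,0],1],
    [[0.8,0.51,0],[0,0,0],1],
    [[0.8,0.51,0],[0,0,0],1],
    [[0.8,0.51,0],[0,0,0],1],
    [[0.8,0.51,0],[0,0,0],1],
    [[0.8,0.51,0],[0,0,0],1],
    [[0.8,0.51,0],[0,0,0],1],
    [[0.35,0.25,0],[0,0,0],1],
    [[0,0,0],[0,0,0],1]
  ]
}}

```text
time_s: 20.65
position: [0.6001, 0.1362, 0.182]
tcp_rot: [[-0.09, 0.996, -0.002], [0.996, 0.09, 0.0], [0.001, -0.002, -1.0]]
force: [-0.2, 0.2, -0.6]
opening: 0.496
grasp_force: 30.0
```

Emit:
{"method": "move_arm", "body": {
  "increments": [
    [[0,0,0],[0,0,0],1],
    [[0,0,0],[0,0,0],1]
  ]
}}

```text
time_s: 20.82
position: [0.5985, 0.1329, 0.1827]
tcp_rot: [[-0.087, 0.996, -0.003], [0.996, 0.087, -0.001], [-0.001, -0.003, -1.0]]
force: [1.2, -0.2, -0.9]
opening: 0.495
grasp_force: 30.0
```

```bash
python3 -c "
from h import *
go((.5994,.135,.0185),5.1)"
```

```text
pos [0.5985 0.1329 0.1827] ang 4.99 turn units -0.0009 shift units [0.069 0.035 5.473] open 0.495 gf 30.0 t 20.82
```

Emit:
{"method": "move_arm", "body": {
  "increments": [
    [[0.03,0.02,0.5],[0,0,0],1],
    [[0,0,0.8],[0,0,0],1],
    [[0,0,0.8],[0,0,0],1],
    [[0,0,0.8],[0,0,0],1],
    [[0,0,0.8],[0,0,0],1],
    [[0,0,0.7],[0,0,0],1],
    [[0,0,0.5],[0,0,0],1],
    [[0,0,0.3],[0,0,0],1],
    [[0,0,0.15],[0,0,0],1],
    [[0,0,0.08],[0,0,0],1],
    [[0,0,0],[0,0,0],1],
    [[0,0,0],[0,0,0],1],
    [[0,0,0],[0,0,0],1]
  ]
}}

```text
time_s: 21.9
position: [0.5982, 0.1332, 0.0242]
tcp_rot: [[-0.087, 0.996, -0.004], [0.996, 0.087, -0.002], [-0.001, -0.004, -1.0]]
force: [-7.4, -2.8, 18.5]
opening: 0.499
grasp_force: 30.0
```

Emit:
{"method": "move_arm", "body": {
  "increments": [
    [[0,0,0],[0,0,0],0.4],
    [[0,0,0],[0,0,0],0.2],
    [[0,0,0],[0,0,0],0],
    [[0,0,0],[0,0,0],0],
    [[0,0,0],[0,0,0],0],
    [[0,0,0],[0,0,0],0],
    [[0,0,-0.5],[0,0,0],0],
    [[0,0,-0.9],[0,0,0],0],
    [[0,0,-0.9],[0,0,0],0],
    [[0,0,-0.9],[0,0,0],0],
    [[0,0,-0.9],[0,0,0],0],
    [[0,0,-0.9],[0,0,0],0],
    [[0,0,-0.9],[0,0,0],0],
    [[0,0,0],[0,0,0],0],
    [[0,0,0],[0,0,0],0]
  ]
}}

```text
time_s: 23.15
position: [0.6016, 0.135, 0.1997]
tcp_rot: [[-0.088, 0.996, 0.004], [0.996, 0.088, 0.0], [-0.0, 0.004, -1.0]]
force: [-0.7, -0.9, -0.4]
opening: 1.005
grasp_force: 0.0
```

```bash
python3 -c "
from h import *
go((.4146,-.1971,.10),16)
s=capture('scene');cv2.imwrite('pics/g6.png',s['img'][120:340,180:420,::-1])
m=orange(s)
x,f=boxfit([s],[near(m,(329,250))],(.055,.09,.045),(.61,.025),.0245);print('carton',x,f)
x,f=boxfit([s],[near(m,(205,268))],(.04,.06,.036),(.4146,-.197),.018);print('small',x,f)
"
```

```text
pos [0.6016 0.135  0.1997] ang 5.02 turn units -0.0915 shift units [-8.922 -9.044  3.324] open 1.005 gf 0.0 t 23.15
carton [0.61100462 0.02680224 3.29766939] 0.06953339432753891
small [ 0.41402545 -0.19779904  0.30509237] 0.0971428571428572
```

```bash
python3 -c "
import cv2;i=cv2.imread('pics/g6.png');cv2.imwrite('pics/g6b.png',cv2.resize(i,None,fx=2.5,fy=2.5))"
```

```text
(no output)
```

View pics/g6b.png

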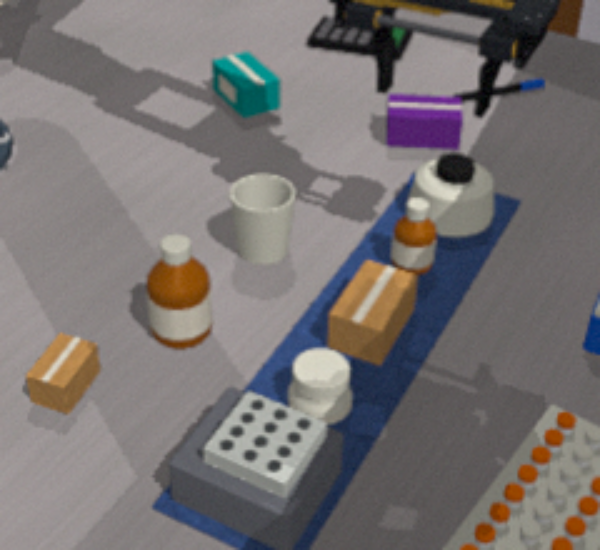

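Emit:
{"method": "move_arm", "body": {
  "increments": [
    [[0,0,0],[0,0,-0.05],0],
    [[0,0,0],[0,0,-0.05],0],
    [[-0.74,-0.75,0],[0,0,0],0],
    [[-0.74,-0.75,0],[0,0,0],0],
    [[-0.74,-0.75,0],[0,0,0],0],
    [[-0.74,-0.75,0],[0,0,0],0],
    [[-0.74,-0.75,0],[0,0,0],0],
    [[-0.74,-0.75,0],[0,0,0],0],
    [[-0.74,-0.75,0],[0,0,0],0],
    [[-0.74,-0.75,0],[0,0,0],0],
    [[-0.74,-0.75,0],[0,0,0],0],
    [[-0.74,-0.75,0],[0,0,0],0],
    [[-0.74,-0.75,0],[0,0,0],0],
    [[-0.74,-0.75,0],[0,0,0],0],
    [[0,0,0],[0,0,0],0],
    [[0,0,0],[0,0,0],0]
  ]
}}

```text
time_s: 24.53
position: [0.4188, -0.1995, 0.1965]
tcp_rot: [[-0.289, 0.957, -0.003], [0.957, 0.289, 0.002], [0.003, -0.002, -1.0]]
force: [-0.8, 0.6, 0.4]
opening: 1.003
grasp_force: 0.0
```

```bash
python3 -c "
from h import *
go((.4142,-.1975,.008),17)
t=capture('top');s=capture('scene')
for n,z in(('carton_c',.0245),('jar_c',.025),('bottle_c',.041)):
  for c in(s,t): print(n,[(plane(c,np.array(d['xy'])*[560,420],z)[0,:2].round(4),round(d['confidence'],2)) for d in pinpoint(c,n)])
ms=[near(orange(c),u) for c,u in zip((s,t),((329,250),(282.5,154.6)))];print([m.sum() for m in ms],boxfit([s,t],ms,(.055,.09,.045),(.61,.025),.0245))
"
```

```text
pos [ 0.4188 -0.1995  0.1965] ang 16.78 turn units -0.0018 shift units [ 0.109 -0.127  6.284] open 1.003 gf 0.0 t 24.53
carton_c [(array([0.6142, 0.0211]), 0.83), (array([0.5041, 0.3736]), 0.83), (array([0.2549, 0.3268]), 0.71)]
carton_c [(array([0.2522, 0.3288]), 0.81), (array([0.6083, 0.0239]), 0.76), (array([0.4972, 0.3762]), 0.6)]
jar_c [(array([ 0.6268, -0.1033]), 0.86), (array([ 0.4325, -0.0534]), 0.71)]
jar_c [(array([ 0.6253, -0.0891]), 0.72)]
bottle_c [(array([0.6044, 0.1311]), 0.61)]
bottle_c [(array([0.5904, 0.1358]), 0.64)]
[np.uint64(1033), np.uint64(1018)] (array([0.61125404, 0.02682274, 0.14567761]), np.float64(0.2566349114492683))
```

The picture shows the row in order on the mat: bottle at (412,240), carton at (372,310) and jar at (320,385), all upright. Now the small carton.

Emit:
{"method": "move_arm", "body": {
  "increments": [
    [[0.1,-0.12,0.7],[0,0,0],0],
    [[0,0,0.9],[0,0,0],0],
    [[0,0,0.9],[0,0,0],0],
    [[0,0,0.9],[0,0,0],0],
    [[0,0,0.9],[0,0,0],0],
    [[0,0,0.9],[0,0,0],0],
    [[0,0,0.6],[0,0,0],0],
    [[0,0,0.3],[0,0,0],0],
    [[0,0,0.16],[0,0,0],0],
    [[0,0,0],[0,0,0],0.3],
    [[0,0,0],[0,0,0],1],
    [[0,0,0],[0,0,0],1],
    [[0,0,0],[0,0,0],1],
    [[0,0,0],[0,0,0],1],
    [[0,0,0],[0,0,0],1],
    [[0,0,0],[0,0,0],1]
  ]
}}

```text
time_s: 26.27
position: [0.4161, -0.1972, 0.0106]
tcp_rot: [[-0.292, 0.956, 0.001], [0.956, 0.292, -0.001], [-0.001, 0.0, -1.0]]
force: [-0.4, 0.1, 0.6]
opening: 0.552
grasp_force: 0.0
```

```bash
python3 -c "
from h import *
go((.611,.0265,.175),6.5)"
```

```text
pos [ 0.4161 -0.1972  0.0106] ang 17.01 turn units 0.0876 shift units [ 6.675  7.3   -5.481] open 0.552 gf 0.0 t 26.27
```

Emit:
{"method": "move_arm", "body": {
  "increments": [
    [[0,0,-0.3],[0,0,0],1],
    [[0,0,-0.6],[0,0,0],1],
    [[0,0,-0.9],[0,0,0],1],
    [[0,0,-0.9],[0,0,0],1],
    [[0,0,-0.9],[0,0,0],1],
    [[0,0,-0.9],[0,0,0],1],
    [[0,0,-0.9],[0,0,0],1],
    [[0,0,-0.6],[0,0,0],1],
    [[0,0,0],[0,0,0.044],1],
    [[0,0,0],[0,0,0.044],1],
    [[0,0,0],[0,0,0],1],
    [[0,0,0],[0,0,0],1]
  ]
}}

```text
time_s: 27.27
position: [0.4155, -0.1968, 0.1906]
tcp_rot: [[-0.115, 0.993, -0.0], [0.993, 0.115, -0.0], [-0.0, -0.0, -1.0]]
force: [0.0, 0.8, -1.0]
opening: 0.464
grasp_force: 29.5
```

```bash
python3 -c "
from h import *
go((.611,.0265,.185),6.5)"
```

```text
pos [ 0.4155 -0.1968  0.1906] ang 6.59 turn units 0.0007 shift units [6.658 7.317 0.185] open 0.464 gf 29.5 t 27.27
```

The fingers finished closing only as the lift began, so I check how the small carton sits in the grip.

```bash
python3 -c "
from h import *
s=capture('scene');p=read_state()['position'];print(p)
print(proj(s,[[p[0],p[1],p[2]+.01]]))
m=orange(s);u=proj(s,[[p[0],p[1],p[2]+.01]])[0]
mm=near(m,u);q=np.argwhere(mm);print(mm.sum(),q.min(0),q.max(0))
# lowest bottom corner projection vs dz
for dz in(0,.004,.008,.012,.016): print(dz,proj(s,[[p[0]+a*.0191-b*.0034*1.5,p[1]+a*.0023+b*.0298,p[2]-.0087-dz+0] for a in(-1,1) for b in(-1,1)]).round(1).tolist())
cv2.imwrite('pics/g7.png',cv2.resize(s['img'][int(u[1])-50:int(u[1])+50,int(u[0])-60:int(u[0])+60,::-1],None,fx=5,fy=5))"
```

```text
[ 0.41549331 -0.19679027  0.19027841]
[[194.49902576 204.18360943]]
643 [192 177] [226 212]
0 [[179.5, 217.4], [196.5, 201.2], [195.1, 222.8], [211.6, 206.0]]
0.004 [[179.8, 219.0], [196.8, 202.7], [195.3, 224.4], [211.8, 207.6]]
0.008 [[180.2, 220.6], [197.0, 204.3], [195.6, 226.0], [212.0, 209.1]]
0.012 [[180.5, 222.1], [197.3, 205.8], [195.9, 227.5], [212.2, 210.6]]
0.016 [[180.8, 223.7], [197.6, 207.3], [196.2, 229.1], [212.5, 212.2]]
```

View pics/g7.png

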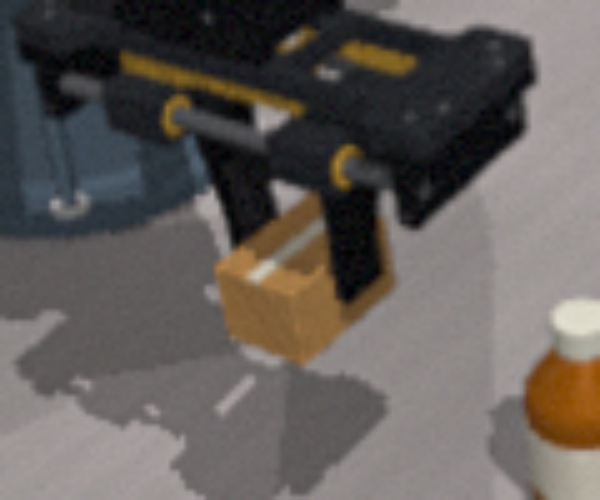

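The box hangs level, gripped about 8 mm lower than planned, so its underside is about 17 mm below the TCP. It goes over the carton.

Emit:
{"method": "move_arm", "body": {
  "increments": [
    [[0.33,0.36,0],[0,0,0],1],
    [[0.66,0.73,0],[0,0,0],1],
    [[0.66,0.73,0],[0,0,0],1],
    [[0.66,0.73,0],[0,0,0],1],
    [[0.66,0.73,0],[0,0,0],1],
    [[0.66,0.73,0],[0,0,0],1],
    [[0.66,0.73,0],[0,0,0],1],
    [[0.66,0.73,0],[0,0,0],1],
    [[0.66,0.73,0],[0,0,0],1],
    [[0.66,0.73,0],[0,0,0],1],
    [[0.37,0.4,0],[0,0,0],1],
    [[0,0,0.8],[0,0,0],1],
    [[0,0,0.8],[0,0,0],1],
    [[0,0,0.8],[0,0,0],1],
    [[0,0,0.6],[0,0,0],1],
    [[0,0,0],[0,0,0],1],
    [[0,0,0],[0,0,0],1],
    [[0,0,0],[0,0,0],1]
  ]
}}

```text
time_s: 28.82
position: [0.6127, 0.0254, 0.1008]
tcp_rot: [[-0.113, 0.994, 0.001], [0.994, 0.113, -0.0], [-0.0, 0.001, -1.0]]
force: [0.4, 0.7, 0.3]
opening: 0.461
grasp_force: 29.5
```

```bash
python3 -c "
from h import *
go((.611,.0265,.065),6.5);go((.611,.0265,.065),6.5)"
```

```text
pos [0.6127 0.0254 0.1008] ang 6.49 turn units -0.0001 shift units [ 0.041 -0.051  1.193] open 0.461 gf 29.5 t 28.82
pos [0.6127 0.0254 0.1008] ang 6.49 turn units -0.0001 shift units [ 0.041 -0.051  1.193] open 0.461 gf 29.5 t 28.82
```

Emit:
{"method": "move_arm", "body": {
  "increments": [
    [[0.04,-0.04,0.4],[0,0,0],1],
    [[0,0,0.3],[0,0,0],1],
    [[0,0,0.25],[0,0,0],1],
    [[0,0,0.1],[0,0,0],1],
    [[0,0,0],[0,0,0],1],
    [[0,0,0],[0,0,0],1]
  ]
}}

```text
time_s: 29.32
position: [0.6109, 0.0265, 0.0688]
tcp_rot: [[-0.112, 0.994, 0.0], [0.994, 0.112, -0.0], [-0.0, 0.0, -1.0]]
force: [0.3, 0.8, -0.3]
opening: 0.46
grasp_force: 29.5
```

Emit:
{"method": "move_arm", "body": {
  "increments": [
    [[0,0,0.04],[0,0,0],1],
    [[0,0,0.04],[0,0,0],1],
    [[0,0,0],[0,0,0],1],
    [[0,0,0],[0,0,0],1]
  ]
}}

```text
time_s: 29.65
position: [0.6112, 0.0265, 0.0668]
tcp_rot: [[-0.112, 0.994, 0.001], [0.994, 0.112, -0.0], [-0.0, 0.001, -1.0]]
force: [-0.8, -0.1, 1.6]
opening: 0.461
grasp_force: 29.5
```

Emit:
{"method": "move_arm", "body": {
  "increments": [
    [[0,0,0.04],[0,0,0],1],
    [[0,0,0],[0,0,0],1],
    [[0,0,0],[0,0,0],1]
  ]
}}

```text
time_s: 29.9
position: [0.6113, 0.0265, 0.0667]
tcp_rot: [[-0.113, 0.994, 0.002], [0.994, 0.113, -0.0], [-0.001, 0.002, -1.0]]
force: [-1.6, 0.8, 8.7]
opening: 0.46
grasp_force: 29.5
```

Emit:
{"method": "move_arm", "body": {
  "increments": [
    [[0,0,0.04],[0,0,0],1],
    [[0,0,0],[0,0,0],1],
    [[0,0,0],[0,0,0],1]
  ]
}}

```text
time_s: 30.15
position: [0.6113, 0.0266, 0.0666]
tcp_rot: [[-0.112, 0.994, 0.002], [0.994, 0.112, -0.0], [-0.001, 0.002, -1.0]]
force: [-2.7, -0.5, 14.8]
opening: 0.459
grasp_force: 29.6
```

The force rise shows contact. I back off slightly, release gently, and retreat up and to the side for the check.

Emit:
{"method": "move_arm", "body": {
  "increments": [
    [[0,0,-0.07],[0,0,0],1],
    [[0,0,0],[0,0,0],0.5],
    [[0,0,0],[0,0,0],0.4],
    [[0,0,0],[0,0,0],0.2],
    [[0,0,0],[0,0,0],0],
    [[0,0,0],[0,0,0],0],
    [[0,0,0],[0,0,0],0],
    [[0,0,0],[0,0,0],0],
    [[0,0,-0.4],[0,0,0],0],
    [[0,0,-0.8],[0,0,0],0],
    [[0,0,-0.9],[0,0,0],0],
    [[0,0,-0.9],[0,0,0],0],
    [[0,0,-0.9],[0,0,0],0],
    [[0,0,-0.9],[0,0,0],0]
  ]
}}

```text
time_s: 31.32
position: [0.6105, 0.0267, 0.2122]
tcp_rot: [[-0.112, 0.994, 0.001], [0.994, 0.112, -0.0], [-0.0, 0.001, -1.0]]
force: [0.4, -0.2, -0.7]
opening: 0.996
grasp_force: 0.0
```

Emit:
{"method": "move_arm", "body": {
  "increments": [
    [[0.9,-0.3,0],[0,0,0],0],
    [[0.9,-0.3,0],[0,0,0],0],
    [[0.9,-0.3,0],[0,0,0],0],
    [[0.9,-0.3,0],[0,0,0],0],
    [[0.9,-0.3,0],[0,0,0],0],
    [[0.9,-0.3,0],[0,0,0],0],
    [[0.9,-0.3,0],[0,0,0],0],
    [[0.9,-0.3,0],[0,0,0],0],
    [[0.9,-0.3,0],[0,0,0],0],
    [[0.9,-0.3,0],[0,0,0],0],
    [[0.9,-0.3,0],[0,0,0],0],
    [[0.9,-0.3,0],[0,0,0],0],
    [[0.9,-0.3,0],[0,0,0],0],
    [[0.9,-0.3,0],[0,0,0],0],
    [[0.9,-0.3,0],[0,0,0],0],
    [[0.9,-0.3,0],[0,0,0],0],
    [[0,0,0],[0,0,0],0],
    [[0,0,0],[0,0,0],0]
  ]
}}

```text
time_s: 32.82
position: [0.4182, 0.4409, 0.2107]
tcp_rot: [[-0.115, 0.993, 0.001], [0.993, 0.115, 0.0], [0.0, 0.001, -1.0]]
force: [-0.2, -0.5, 0.3]
opening: 0.996
grasp_force: 0.0
```

```bash
python3 -c "
from h import *
s=capture('scene');t=capture('top')
for n,z in(('carton_c',.0245),('smallbox_c',.065),('jar_c',.025),('bottle_c',.041),('tallbottle_c',.054),('beaker_c',.0375)):
  for c in(s,t): print(n,[(plane(c,np.array(d['xy'])*[560,420],z)[0,:2].round(4),round(d['confidence'],2)) for d in pinpoint(c,n)])
a=np.linspace(0,6.28,24)
def cy(x,y,r,z): return np.c_[x+r*np.cos(a),y+r*np.sin(a),0*a+z]
def bx(x,y,w,sz,z0):
    C=np.array([[i*sz[0]/2,j*sz[1]/2] for i,j in((-1,-1),(1,-1),(1,1),(-1,1))])@np.array([[np.cos(w),-np.sin(w)],[np.sin(w),np.cos(w)]]).T+[x,y]
    return [np.c_[C,np.full(4,z)] for z in(z0,z0+sz[2])]
L=bx(.611,.0265,.113,(.055,.09,.045),.002)+bx(.611,.0265,.113,(.04,.06,.036),.047)+[cy(.6191,-.0846,.028,.002),cy(.6191,-.0846,.026,.048),cy(.5994,.135,.022,.002),cy(.5994,.135,.011,.08)]
o=[]
for c,(u0,v0,w,h) in((t,(150,110,260,100)),(s,(220,170,180,150))):
    im=cv2.resize(c['img'][:,:,::-1],None,fx=4,fy=4,interpolation=cv2.INTER_CUBIC)
    for p in L: cv2.polylines(im,[(proj(c,p)*4+1.5).round().astype(np.int32)],True,(0,255,0),1)
    o.append(im[v0*4:(v0+h)*4,u0*4:(u0+w)*4])
k=np.zeros((600,800,3),np.uint8); x=cv2.resize(o[0],(800,308)); y=cv2.resize(o[1],(350,292)); k[:308]=x;k[308:,:350]=y;k[308:,360:800]=cv2.resize(cv2.imread('pics/g6.png')*0,(440,292))
x=cv2.resize(s['img'][120:320,180:440,::-1],(440,292));k[308:,360:]=x
cv2.imwrite('pics/fin.png',k)"
```

```text
carton_c [(array([0.4965, 0.3847]), 0.75), (array([0.6164, 0.0266]), 0.61), (array([0.2569, 0.3434]), 0.6)]
carton_c [(array([0.6123, 0.0239]), 0.86), (array([0.2535, 0.3275]), 0.81), (array([0.4961, 0.3744]), 0.7)]
smallbox_c [(array([0.4686, 0.0374]), 0.74), (array([ 0.6352, -0.0375]), 0.7), (array([0.6081, 0.0371]), 0.57)]
smallbox_c [(array([0.61  , 0.0212]), 0.71)]
jar_c [(array([ 0.6281, -0.0975]), 0.61)]
jar_c [(array([ 0.6307, -0.0926]), 0.8)]
bottle_c [(array([0.6094, 0.1299]), 0.79)]
bottle_c [(array([0.5868, 0.1417]), 0.63), (array([0.5789, 0.2407]), 0.18)]
tallbottle_c [(array([ 0.4625, -0.0865]), 0.97)]
tallbottle_c [(array([ 0.456 , -0.0812]), 0.85)]
beaker_c [(array([0.4512, 0.0706]), 0.69)]
beaker_c [(array([0.4548, 0.0731]), 0.73)]
```

View pics/fin.png

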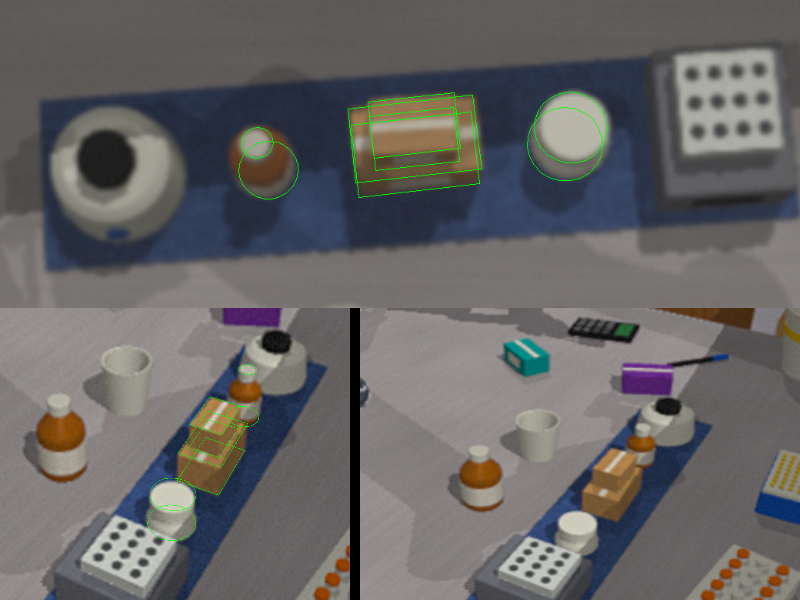

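The top overlay puts the bottle cap at (256,143), the stacked cartons at (415,145) and the jar lid at (571,127), each within a few mm of its target outline. The stack is squared up, and the beaker and tall bottle stand where they were.

```bash
python3 -c "
from rig import *
print(hand_in())"
```

```text
the job is handed in; nothing more can be done
None
```

The sample-prep row is set out on the mat with the smaller carton on the larger one, and the job is handed in at about 33 s; in the last pictures every piece was within a few millimetres of its target, and the tall bottle and beaker were left alone.

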